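# Fit the blue filter and hold the microscope lamp at full light

### The job

Take the blue filter carrier out of the rack and push it fully home in the slot on top of the microscope lamp, and let go of it; keep off the lamp's lever until then, because unfiltered light bleaches the specimen. Then press the red handle of the spring-return lever down past its first and second click to the third step (full light) and hold it there for the camera: finish while still holding it down with the fingers, since it springs back to off when released. Leave the specimen dish, the other two filters and the rest of the bench as they are.

Things in the scene. Friction and masses are not known exactly. Their poses are not given: they have to be found in the camera images.
- lamp: Microscope lamp, fixed to the bench: grey lamp house 120 x 170 x 150 mm high (its x, y, z), a dark control console 90 x 170 mm, 60 mm high, on its front (-x) side, a condenser tube on its +y side. Origin on the bench under the centre of the house; x points away from the robot (within 0.2 rad), z up. The house's front face is at x = -60 mm, the console's at -150 mm.
- slot (a point): Centre of the mouth of the filter slot in the lamp house's top (z = 150 mm), at x = 0, y = +50 mm in the lamp's frame; the lamp's axes. The slot is 54.5 mm long along the lamp's x, 8.5 mm wide along its y, 64 mm deep, vertical, with a 2 mm chamfer round the mouth. A carrier fits either way round.
- lever_angle (a joint): Lever angle, rad: 0 at rest (off, handle 0.611 rad above level, pointing to the lamp's -x), growing as the handle is pressed down; first click 0.32, second 0.64, third step 0.96, at the end stop (0.349 rad below level). A ball detent stiffens the push on leaving rest and each click and eases it before the next. Let go anywhere, a spring returns it to 0.
- lever: The lamp's spring-return lever: an 11 mm steel rod with a round red cross bar at its end, on a black dial and cam. Origin on its axle at (-105, -30, 80) mm in the lamp's frame, between two cheeks on the console; the axle runs along the lamp's y. At rest its axes are the lamp's; they turn with the lever, the handle fixed in them.
- handle (a point): Centre of the lever's red bar, which is 18 mm thick and 62 mm long along the lamp's y; 85 mm from the axle. At rest it is 129 mm above the bench and 70 mm to the lamp's -x of the axle, at the third step 51 mm and 80 mm. Pressing on top of the bar takes 5 to 12 N, holding it at the third step about 7 N.
- blue_filter: The filter to fit: flat aluminium carrier, blue glass, 60 to 110 g. Frame 52 mm wide (its x), 6 thick (y), 58 high, foot tapered to 47 x 4 over the lowest 6 mm; from 58 to 63 mm a black shoulder 66 x 16; from 63 to 101 mm the blue grip tab, 26 wide (x), 10 thick (y). Origin at the centre of its foot, z up. Hangs by the shoulder in one of the rack's three places.
- blue_filter_shoulder (a point): Centre of the underside of the blue carrier's shoulder, 58 mm above its origin; same axes. Fully home, the shoulder rests on the lamp house's top and this point is at slot.
- amber_filter: Bystander in the rack, same shape, amber glass and tab. Origin at its foot.
- green_filter: Bystander in the rack, same shape, green glass and tab. Origin at its foot.
- rack: Filter rack, fixed to the bench: base 75 x 270 mm (its x, y), top plate 50 x 260 mm with its top at z = 78 mm, on two end posts. Three loose slots at y = -85, 0, +85 mm hold the carriers side by side in one line, each carrier's width along the rack's y. Origin on the bench under its centre.
- dish: Bystander: clear specimen dish 66 mm across, 21 mm high with its brown specimen, lying on the 28 mm high base of the stereo microscope (fixed, base 240 x 180 mm, 0.43 m high) that stands beside the lamp's +y side. Origin under its centre, about 35 mm in front of the microscope base's centre.
- cleaner: Bystander: white lens-cleaner bottle with blue cap, 40 mm across, 100 mm high. Origin under its centre.
- jar: Bystander: amber glass jar with black cap, 50 mm across, 60 mm high. Origin under its centre.
- slide_box: Bystander: blue slide box 87 x 102 x 36 mm. Origin under its centre.
- blower: Bystander: black rubber dust blower, 52 mm across, 100 mm high, standing. Origin under its centre.

How it is judged:
By the outcome, as a careful person would: the job done as asked, in the order asked, and still so for the second after the job is handed in, while the arm keeps its last pose, push and grip.
It also fails if it takes over 67 s, if anything falls off the work surface, if the arm or the gripper's body presses on something with over 40 N, if the wrist force passes 120 N, or if a joint passes its speed limit or range.

### The arm

A 6-joint arm with a two-finger parallel gripper is mounted at the origin on the work surface. World frame = base frame: x ahead of the robot, y to its left, z up, the work surface at z = 0. Lengths are in m, angles in degrees, forces in N, time in s.
With the tool pointing down it reaches from about 0.4 to 0.825 m from the base axis. Payload 7 kg.
Tool frame: the origin (TCP) lies midway between the tips of the shut fingers; the grasp point (between the pads) lies r.tcp_to_grasp behind it (r.tcp_to_grasp is the distance from the TCP to the grasp point, in m); x points along the fingers, y is the direction in which the jaws open and shut, and the axes are right-handed (so a half turn about x gives the same grasp; the last joint's range is limited). The gripper opens to 88 mm and grips with 3 to 60 N. Pads are 19 mm wide; open, the fingers measure 130 mm over their backs; the gripper's body (78 mm by 193 mm) begins 47 mm behind the grasp point.
Start: joints at [84.689, 20.546, 0.682, 0, -70.136, -16.507], TCP at [0.251, 0.627, 0.227] pointing down, gripper open.
Joint ranges: [-176.03, 176.03], [-82.01, 121.73], [-58.28, 71.71], [-173.87, 95.51], [-174.79, -0.11], [-173.66, 173.66]. Speed limits (degrees/s): [136.94, 136.94, 172.46, 180, 180, 180].

### API

Orientations are given as [roll, pitch, yaw] about the fixed x, y, z axes, in that order (R = Rz(yaw) Ry(pitch) Rx(roll)).
In Python, from plant import r gives the robot as it stands.
- The arm moves only by the tool carry_out, never from a script. Its argument "moves" is a list of rows, each a list of 7 numbers: the shift along the world's x, y, z in mm, then the turn, a rotation vector about the world's x, y, z in rad, then the opening in per cent of the stroke, from 0 (shut) to 100 (fully open). In form: [[x, y, z, wx, wy, wz, claw], ...]. A call has 1 to 5 rows; each row is the pose to reach, as a shift and turn from the pose commanded when the call began; what a row does not reach only later rows make up. A row lasts 1/10 s, in which the tool goes at most 50 mm and 8.59 degrees, less where a joint would pass 70% of its speed; a pose out of reach is approached as far as the arm can. A call with a gripper value outside its range is refused whole. The fingers move at their own pace and stop on an object; "squeeze" is the grip in N (left out, the last holds). Time passes only in rows, so rows that repeat a pose let the fingers close. It gives the time, the measured TCP pose, the force and the opening at its end, in the units of the state.
- r.get_state(): the state, without advancing time (a new reading comes with each control period).
- r.capture(name): name is "side" or "top" or "wrist"; returns the picture (420x560x3 uint8, blue, green, red); there is no depth.
- r.camera_params(name): a dict with "K" (3x3 intrinsics, pixels), "rvec" (rotation vector, rad) and "tvec" (3), from world to camera coordinates, as OpenCV has them. Camera axes: x right, y down, z forward; pixel columns grow to the right and rows downward; lengths in m; the calibration is good to about 2 mm. The wrist camera is an equidistant fisheye: a pixel r from the principal point sees the ray r / f radians off the axis. A picture is of the moment at which its call begins: read the wrist's pose just before it. camera_params takes no time and is no camera call; for the wrist camera it gives the pose at the moment of the call.
- r.close_job(): hands the job in, once; it reports no verdict.
The state is a dict: "time_s": time; "joints": joint angles; "qd": joint speeds; "joint_torque": joint torques, N m; "tcp_pos": TCP position; "eef_rot": TCP orientation; "contact_force": force on the tool from outside, world axes, zero at the start; "moment": the same for the moment, N m; "gripper_width": finger opening in m.
Only numpy, scipy, OpenCV 4.12 (cv2) and the standard library are available. Lean on these libraries where they do the work, as an engineer would, in place of code of your own. Each camera call takes 0.05 s, during which the arm holds its last target. There are 200 camera calls.

## Working session

There is one attempt and no reset: what is moved stays moved. The work goes in short steps, Python scripts to look and compute and a tool call to move; the robot and the scene stay as the last step left them, time stands still between calls to the robot, and variables do not carry over. Pictures are saved under pics/ and viewed, about 8 in all and at most 12, crops included, and the job is handed in when it is done.

Besides the shell and the picture viewer there is one more tool, called after "Emit:" as name(argument=value, ...), one argument or row to a line, values as JSON. carry_out: Moves the arm, as the interface text tells. Its arguments: {"type":"object","properties":{"moves":{"type":"array"},"squeeze":{"type":"number"}},"required":["moves"]}

```bash
mkdir -p pics; ls
python3 - <<'E'
from plant import r
import cv2,numpy as np
for n in("side","top"):
    cv2.imwrite(f"pics/{n}0.png",cv2.resize(r.capture(n),(800,600),interpolation=cv2.INTER_CUBIC))
    p=r.camera_params(n);print(n,p)
print(r.tcp_to_grasp);print(r.get_state())
E
```

```text
pics
side {'K': array([[441.80191407,   0.        , 271.60861449],
       [  0.        , 441.80191407, 216.58273261],
       [  0.        ,   0.        ,   1.        ]]), 'rvec': array([ 2.29819439, -0.45250198,  0.18468115]), 'tvec': array([-0.47395606,  0.23780113,  0.92258835])}
top {'K': array([[452.87433244,   0.        , 282.50099348],
       [  0.        , 452.87433244, 214.41928783],
       [  0.        ,   0.        ,   1.        ]]), 'rvec': array([ 2.11489423, -2.15430738,  0.14576245]), 'tvec': array([0.06909483, 0.54417538, 1.10633597])}
0.0188
{'time_s': 0.1, 'joints': array([ 8.46857241e+01,  2.05878280e+01,  6.39608248e-01, -1.69316063e-02,
       -7.01332583e+01, -1.65054263e+01]), 'qd': array([ 0.08608876, -0.08920301,  0.2138343 ,  0.09428299,  0.00508215,
        0.12558948]), 'joint_torque': array([-4.99848138e-04, -5.84165275e+01,  2.93749988e+01,  7.01554075e+00,
        1.01995678e-02, -4.62542789e-05]), 'tcp_pos': array([0.25077449, 0.62624139, 0.22571772]), 'eef_rot': array([  95.45267795,   89.91698128, -106.37278951]), 'contact_force': array([-0.1896355 , -0.30086434, -0.31109915]), 'moment': array([-0.0585151 , -0.01298923, -0.06632811]), 'gripper_width': 0.08772463621719663}
```

View pics/side0.png

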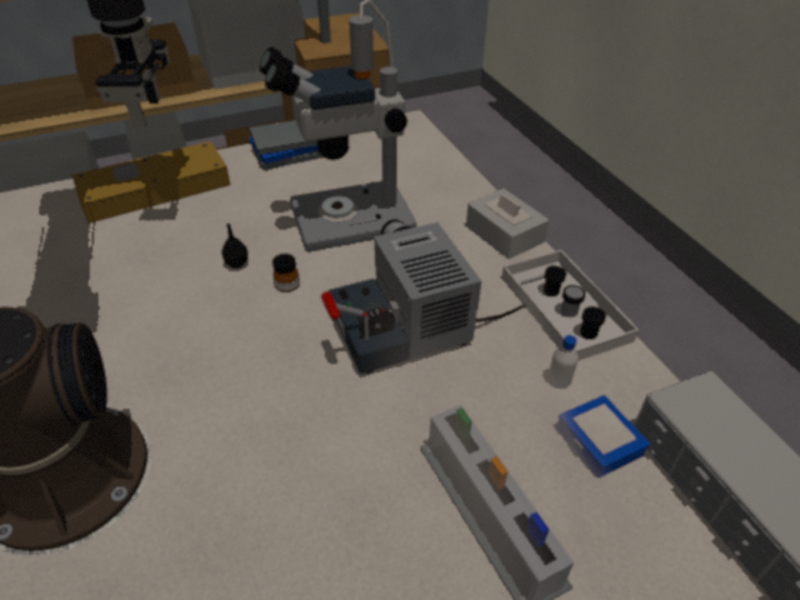

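View pics/top0.png

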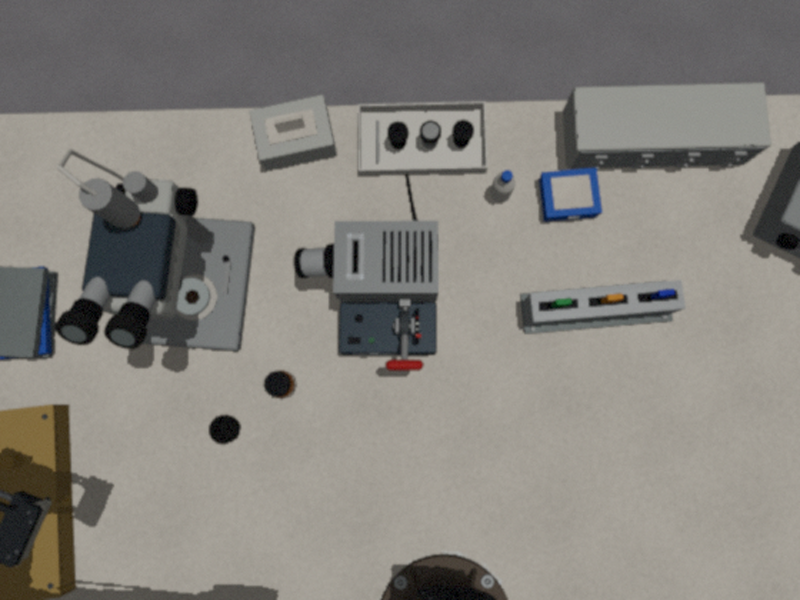

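The side view shows the lamp at about (420,300), the red handle at (330,305) and the rack with green, amber and blue from far to near, blue at (538,528). In the top view the slot is at about (355,257), the handle at (404,365) and the blue tab at (667,293). Next I'll enlarge these areas.

Run:
```python
from plant import r
import cv2,numpy as np
t=r.capture("top")
a=cv2.resize(t[150:262,225:315],None,fx=5,fy=5,interpolation=cv2.INTER_CUBIC) # 450x560
b=cv2.resize(t[190:240,430:490],None,fx=5.5,fy=5.5,interpolation=cv2.INTER_CUBIC) #330x275
c=cv2.resize(t[190:240,360:420],None,fx=5.5,fy=5.5,interpolation=cv2.INTER_CUBIC)
o=np.zeros((600,800,3),np.uint8);o[:560,:450]=a;o[:275,460:790]=b;o[290:565,460:790]=c
cv2.imwrite("pics/crop1.png",cv2.convertScaleAbs(o,alpha=1.5))
```

```text
(no output)
```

View pics/crop1.png

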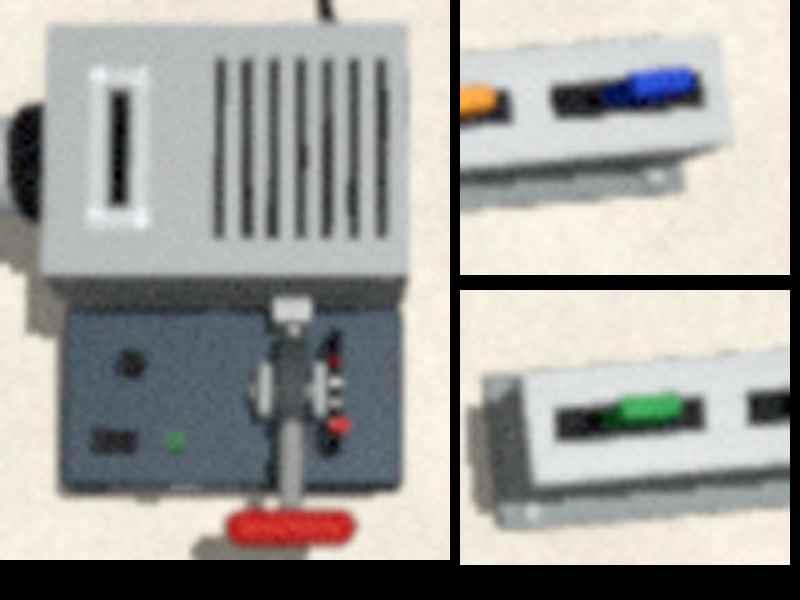

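The crop shows the slot centre at (119,148), house-top corners at (48,25), (408,25), (405,278) and (42,275), and the red bar from (228,527) to (354,529). The blue shoulder centre is at about (628,97) with its tab top at (664,80). The green shoulder is at (630,420) with its tab top at (652,406).

```bash
cat > h.py <<'E'
from plant import r
import cv2,numpy as np
def ray(n,uv,p=None):
    p=p or r.camera_params(n);K=p["K"];R=cv2.Rodrigues(np.array(p["rvec"]))[0];t=np.array(p["tvec"]).ravel()
    x=(uv[0]-K[0,2])/K[0,0];y=(uv[1]-K[1,2])/K[1,1]
    if n=="wrist":
        th=np.hypot(x,y);d=np.array([x/th*np.sin(th),y/th*np.sin(th),np.cos(th)]) if th>0 else np.array([0,0,1.])
    else:d=np.array([x,y,1])
    return -R.T@t,R.T@d
def at(n,uv,z,p=None):
    c,d=ray(n,uv,p);return c+d*(z-c[2])/d[2]
def proj(X,p):
    R=cv2.Rodrigues(np.array(p["rvec"]))[0];c=R@np.array(X)+np.array(p["tvec"]).ravel()
    th=np.arctan2(np.hypot(c[0],c[1]),c[2]);s=th/np.hypot(c[0],c[1])
    return p["K"][0,0]*c[0]*s+p["K"][0,2],p["K"][1,1]*c[1]*s+p["K"][1,2]
E
python3 - <<'E'
from h import *
np.set_printoptions(precision=4,suppress=True)
def A(u,v,z): return at("top",((u+.5)/5-.5+225,(v+.5)/5-.5+150),z)
def B(u,v,z,x0=430,y0=0): return at("top",((u-460+.5)/5.5-.5+x0,(v-y0+.5)/5.5-.5+190),z)
print("slot",A(119,148,.15))
c=[A(*q,.15) for q in((48,25),(408,25),(405,278),(42,275))];print("corners",*c,"ctr",np.mean(c,0))
print("slotends",A(121,90,.15),A(118,206,.15))
print("bar",A(228,527,.129),A(354,529,.129))
print("blue",B(628,97,.083),B(664,80,.121));print("green",B(630,420,.083,360,290),B(652,406,.121,360,290))
print("wrist",r.camera_params("wrist"))
E
```

```text
slot [0.6132 0.1353 0.15  ]
corners [0.673  0.1684 0.15  ] [ 0.6693 -0.0005  0.15  ] [0.5492 0.0039 0.15  ] [0.5539 0.1712 0.15  ] ctr [0.6114 0.0858 0.15  ]
slotends [0.6409 0.1342 0.15  ] [0.5857 0.1359 0.15  ]
bar [0.4377 0.0878 0.129 ] [0.4357 0.0296 0.129 ]
blue [ 0.5482 -0.3742  0.083 ] [ 0.5491 -0.3755  0.121 ]
green [ 0.5368 -0.2046  0.083 ] [ 0.5369 -0.2057  0.121 ]
wrist {'K': array([[325.1923,   0.    , 282.3825],
       [  0.    , 325.1923, 208.3418],
       [  0.    ,   0.    ,   1.    ]]), 'rvec': array([-1.6702,  2.4672,  0.3192]), 'tvec': array([ 0.6733, -0.0317,  0.3893])}
```

```bash
cat >> h.py <<'E'
from scipy.spatial.transform import Rotation as Ro
def tool():
    s=r.get_state();return np.array(s["tcp_pos"])*1000,Ro.from_euler("xyz",s["eef_rot"],degrees=True).as_matrix(),s
def show():
    p,M,s=tool();print("tcp",p.round(1),"xax",M[:,0].round(3),"jaw yaw",np.degrees(np.arctan2(M[1,1],M[0,1])).round(2),"F",np.round(s["contact_force"],1),"w",round(s["gripper_width"]*1000,1),"t",round(s["time_s"],2),"j",np.round(s["joints"],1))
E
python3 - <<'E'
from h import *
show()
for uv in((125,328),(80,320),(195,205)):
  print([at("top",(uv[0]*.7,uv[1]*.7),z)[:2].round(3) for z in(.25,.35,.4)])
E
```

```text
tcp [250.7 626.3 225.9] xax [-0.    -0.001 -1.   ] jaw yaw -111.82 F [-0.2 -0.5 -0.7] w 87.6 t 0.15 j [ 84.7  20.6   0.6  -0.  -70.1 -16.5]
[array([0.49 , 0.461]), array([0.477, 0.416]), array([0.47 , 0.394])]
[array([0.503, 0.528]), array([0.488, 0.476]), array([0.481, 0.449])]
[array([0.673, 0.365]), array([0.64, 0.33]), array([0.624, 0.313])]
```

Emit:
carry_out(
  moves=[
    [10, -30, 30, 0, 0, -0.12, 100],
    [24, -70, 58, 0, 0, -0.25, 100],
    [38, -112, 75, 0, 0, -0.38, 100],
    [54, -158, 80, 0, 0, -0.51, 100],
    [70, -205, 80, 0, 0, -0.65, 100],
  ],
)

```text
time_s: 0.65
tcp_pos: [0.3213, 0.4203, 0.3075]
eef_rot: [-53.7, 89.9, 66.9]
contact_force: [0.7, 0.2, 0.3]
gripper_width: 0.0875
```

Emit:
carry_out(
  moves=[
    [16, -45, 0, 0, 0, -0.1, 100],
    [32, -90, 0, 0, 0, -0.2, 100],
    [48, -135, 0, 0, 0, -0.3, 100],
    [64, -180, 0, 0, 0, -0.4, 100],
    [80, -225, 0, 0, 0, -0.47, 100],
  ],
)

```text
time_s: 1.15
tcp_pos: [0.4009, 0.1946, 0.3067]
eef_rot: [-36.7, 90.0, 57.1]
contact_force: [0.8, 0.8, -0.6]
gripper_width: 0.0874
```

Emit:
carry_out(
  moves=[
    [16, -46, 0, 0, 0, 0, 100],
    [32, -92, 0, 0, 0, 0, 100],
    [48, -138, 0, 0, 0, 0, 100],
    [64, -184, 0, 0, 0, 0, 100],
    [80, -230, 0, 0, 0, 0, 100],
  ],
)

```text
time_s: 1.65
tcp_pos: [0.4809, -0.0354, 0.3067]
eef_rot: [-62.5, 90.0, 31.5]
contact_force: [1.4, -0.3, -0.1]
gripper_width: 0.0876
```

Emit:
carry_out(
  moves=[
    [15, -46, 0, 0, 0, 0, 100],
    [30, -92, 0, 0, 0, 0, 100],
    [45, -138, 0, 0, 0, 0, 100],
    [60, -184, -15, 0, 0, 0, 100],
    [70, -225, -40, 0, 0, 0, 100],
  ],
)

```text
time_s: 2.15
tcp_pos: [0.5522, -0.261, 0.2673]
eef_rot: [-110.7, 89.8, -16.7]
contact_force: [1.2, -0.0, -0.0]
gripper_width: 0.0877
```

Emit:
carry_out(
  moves=[
    [0, -30, -75, 0, 0, 0, 100],
    [-2, -65, -100, 0, 0, 0, 100],
    [-2, -85, -106, 0, 0, 0, 100],
    [-2, -90, -106, 0, 0, 0, 100],
    [-2, -90, -106, 0, 0, 0, 100],
  ],
)

```text
time_s: 2.65
tcp_pos: [0.5482, -0.3494, 0.1594]
eef_rot: [74.4, 89.9, 168.3]
contact_force: [0.6, -1.0, 0.5]
gripper_width: 0.0879
```

Run:
```python
from h import *
show()
p=r.camera_params("wrist");w=r.capture("wrist");cv2.imwrite("pics/w1raw.png",w);np.save("w1.npy",p,allow_pickle=True)
cv2.imwrite("pics/w1.png",cv2.resize(w,(800,600),interpolation=cv2.INTER_CUBIC))
for z in (.083,.121): print(proj([.549,-.375,z],p))
```

```text
tcp [ 548.2 -349.4  159.4] xax [-0.002  0.    -1.   ] jaw yaw -176.1 F [ 0.6 -1.   0.5] w 87.9 t 2.65 j [-15.3  21.   -7.8   0.  -61.4  19.2]
(np.float64(282.76737707563217), np.float64(184.40272980049662))
(np.float64(282.97904499605886), np.float64(195.7111899443714))
```

View pics/w1.png

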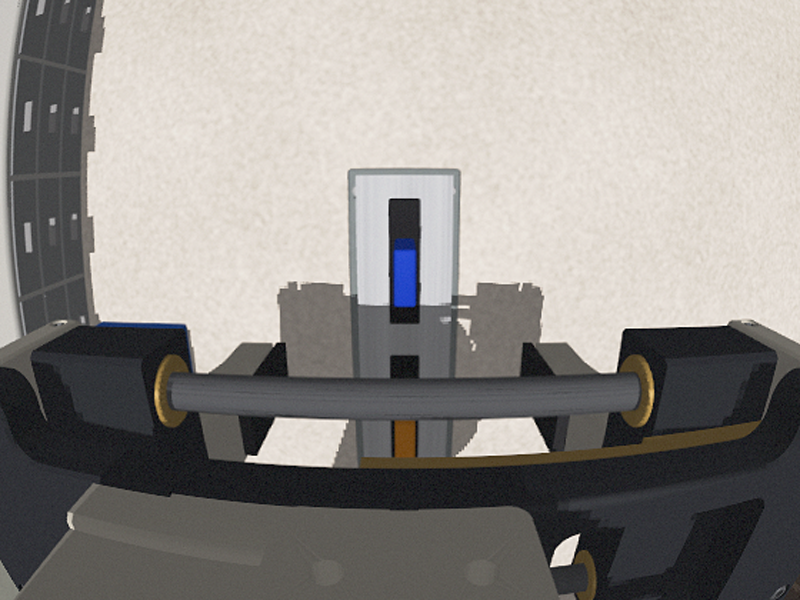

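The wrist view shows the blue tab top from (394,250) to (417,307), centre (405.5,278.5). The shoulder runs from (388,198) to (420,323) and appears straight between the fingers.

Run:
```python
from h import *
p=np.load("w1.npy",allow_pickle=True).item()
f=lambda u,v,z:(at("wrist",((u+.5)*.7-.5,(v+.5)*.7-.5),z,p)*1000).round(1)
print("tab",f(405.5,278.5,.121),"ends",f(405.5,250,.121),f(405.5,307,.121),f(394,278,.121),f(417,278,.121))
print("sh",f(404,260.5,.083),f(404,198,.083),f(404,323,.083),f(389,260,.083),f(420,260,.083))
print("rack far edges L/R",f(349,171,.078),f(459,171,.078))
```

```text
tab [ 548.6 -375.6  121. ] ends [ 549.5 -388.1  121. ] [ 547.7 -362.8  121. ] [ 553.6 -375.5  121. ] [ 543.6 -376.2  121. ]
sh [ 549.2 -376.6   83. ] [ 551.4 -408.5   83. ] [ 546.9 -343.1   83. ] [ 556.9 -376.4   83. ] [ 541.  -377.5   83. ]
rack far edges L/R [ 580.4 -420.6   78. ] [ 524.3 -424.4   78. ]
```

Emit:
carry_out(
  moves=[
    [0.6, -26, 0, 0, 0, 0, 100],
    [0.6, -26, -20, 0, 0, 0, 100],
    [0.6, -26, -50, 0, 0, 0, 60],
    [0.6, -26, -72, 0, 0, 0, 40],
    [0.6, -26, -72, 0, 0, 0, 30],
  ],
  squeeze=30,
)

```text
time_s: 3.2
tcp_pos: [0.5485, -0.3725, 0.0869]
eef_rot: [55.7, 89.8, 149.7]
contact_force: [-0.0, 0.7, -0.5]
gripper_width: 0.0692
```

Emit:
carry_out(
  moves=[
    [0, 0, 0, 0, 0, 0, 18],
    [0, 0, 0, 0, 0, 0, 14],
    [0, 0, 0, 0, 0, 0, 0],
    [0, 0, 0, 0, 0, 0, 0],
    [0, 0, 0, 0, 0, 0, 0],
  ],
)

```text
time_s: 3.7
tcp_pos: [0.5497, -0.3745, 0.0893]
eef_rot: [-113.3, 89.9, -19.3]
contact_force: [0.4, 0.2, -0.3]
gripper_width: 0.0292
```

Run:
```python
from h import *
show()
```

```text
tcp [ 549.7 -374.5   89.3] xax [ 0.001 -0.    -1.   ] jaw yaw -175.99 F [ 0.4  0.2 -0.3] w 29.2 t 3.7 j [-17.5  25.8 -10.3   0.  -53.8  21.5]
```

Emit:
carry_out(
  moves=[
    [0, 0, 0, 0, 0, 0, 0],
    [0, 0, 0, 0, 0, 0, 0],
    [0, 0, 0, 0, 0, 0, 0],
    [0, 0, 0, 0, 0, 0, 0],
    [0, 0, 0, 0, 0, 0, 0],
  ],
)

```text
time_s: 4.2
tcp_pos: [0.5494, -0.3744, 0.0885]
eef_rot: [83.6, 90.0, 177.6]
contact_force: [0.2, -0.5, 0.6]
gripper_width: 0.0098
```

Emit:
carry_out(
  moves=[
    [0, 0, 3, 0, 0, 0, 0],
    [0, 0, 10, 0, 0, 0, 0],
    [0, 0, 25, 0, 0, 0, 0],
    [0, 0, 45, 0, 0, 0, 0],
    [0, 0, 65, 0, 0, 0, 0],
  ],
)

```text
time_s: 4.7
tcp_pos: [0.5497, -0.3745, 0.1555]
eef_rot: [-129.8, 90.0, -35.8]
contact_force: [0.1, 0.1, -0.5]
gripper_width: 0.0099
```

Emit:
carry_out(
  moves=[
    [0, 0, 25, 0, 0, 0, 0],
    [0, 0, 55, 0, 0, 0, 0],
    [0, 0, 85, 0, 0, 0, 0],
    [0, 0, 106, 0, 0, 0, 0],
    [0, 0, 106, 0, 0, 0, 0],
  ],
)

```text
time_s: 5.2
tcp_pos: [0.5509, -0.3753, 0.2653]
eef_rot: [-121.5, 89.6, -27.5]
contact_force: [0.3, -0.4, 0.1]
gripper_width: 0.0095
```

Run:
```python
from h import *
for i in range(3):show();w=r.capture("wrist")
cv2.imwrite("pics/w2.png",cv2.resize(w[100:330,200:366],None,fx=3,fy=2.6,interpolation=cv2.INTER_CUBIC))
```

```text
tcp [ 550.9 -375.3  265.3] xax [ 0.007 -0.004 -1.   ] jaw yaw -175.97 F [ 0.3 -0.4  0.1] w 9.5 t 5.2 j [-17.5  18.3   2.5   0.1 -73.7  21.5]
tcp [ 550.2 -374.7  262.8] xax [ 0.004 -0.002 -1.   ] jaw yaw -175.98 F [-0.2  0.9 -1.8] w 9.7 t 5.25 j [-17.5  18.4   2.3   0.  -73.6  21.5]
tcp [ 549.6 -374.3  261. ] xax [ 0.002 -0.    -1.   ] jaw yaw -175.99 F [-0.6 -0.1 -1.2] w 9.9 t 5.3 j [-17.5  18.5   2.2  -0.  -73.6  21.5]
```

View pics/w2.png

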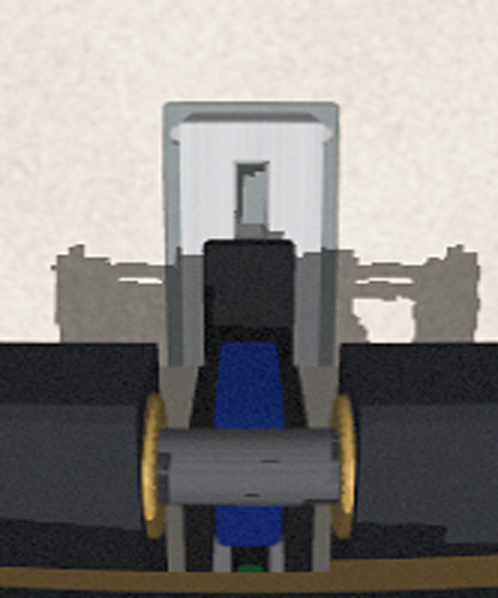

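Emit:
carry_out(
  moves=[
    [5, 25, 0, 0, 0, 0.08, 0],
    [10, 65, 0, 0, 0, 0.2, 0],
    [15, 107, 0, 0, 0, 0.33, 0],
    [20, 150, 0, 0, 0, 0.46, 0],
    [25, 193, 0, 0, 0, 0.59, 0],
  ],
)

```text
time_s: 5.85
tcp_pos: [0.5738, -0.1798, 0.2585]
eef_rot: [46.8, 89.9, 174.9]
contact_force: [0.9, 0.1, -0.2]
gripper_width: 0.0101
```

Emit:
carry_out(
  moves=[
    [5, 43, 0, 0, 0, 0.13, 0],
    [10, 86, 0, 0, 0, 0.26, 0],
    [15, 129, 0, 0, 0, 0.39, 0],
    [20, 172, 0, 0, 0, 0.52, 0],
    [25, 215, 0, 0, 0, 0.64, 0],
  ],
)

```text
time_s: 6.35
tcp_pos: [0.5988, 0.0353, 0.2587]
eef_rot: [30.7, 89.9, -164.5]
contact_force: [0.7, -1.1, -1.5]
gripper_width: 0.0099
```

Emit:
carry_out(
  moves=[
    [6, 40, 0, 0, 0, 0.1, 0],
    [10, 75, 0, 0, 0, 0.18, 0],
    [13, 96, 0, 0, 0, 0.243, 0],
    [13, 102, 0, 0, 0, 0.243, 0],
    [13, 102, 0, 0, 0, 0.243, 0],
  ],
)

```text
time_s: 6.85
tcp_pos: [0.6119, 0.1361, 0.2585]
eef_rot: [27.9, 89.9, -153.7]
contact_force: [0.2, -0.1, -1.7]
gripper_width: 0.0098
```

Run:
```python
from h import *
show();s=r.capture("side");w=r.capture("wrist")
show();p=r.camera_params("wrist")
np.save("w3.npy",p,allow_pickle=True)
a=cv2.resize(w[70:330,180:380],None,fx=2.3,fy=2.3,interpolation=cv2.INTER_CUBIC)
print(a.shape)
b=cv2.resize(s[100:260,220:350],None,fx=2.4,fy=2.4,interpolation=cv2.INTER_CUBIC)
o=np.zeros((600,780,3),np.uint8);o[:a.shape[0],:a.shape[1]]=a;o[:b.shape[0],466:466+b.shape[1]]=b
cv2.imwrite("pics/c3.png",cv2.convertScaleAbs(o,alpha=1.3))
```

```text
tcp [611.9 136.1 258.5] xax [-0.002 -0.001 -1.   ] jaw yaw -91.59 F [ 0.2 -0.1 -1.7] w 9.8 t 6.85 j [ 30.4  15.1  -2.9  -0.  -72.1  58.1]
tcp [612.1 134.8 259.1] xax [-0.001 -0.001 -1.   ] jaw yaw -91.67 F [ 0.9  0.  -1.3] w 9.6 t 6.95 j [ 30.2  15.   -2.9   0.  -72.1  58.1]
(598, 460, 3)
```

View pics/c3.png

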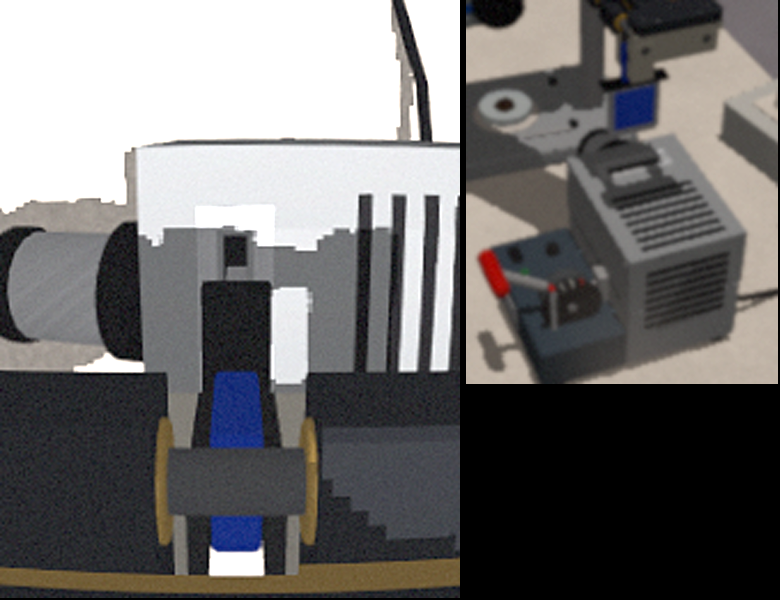

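The wrist view shows the slot's far end at about (235,236) in the crop and the shoulder's far end at (237,282), edges 203–271. The carrier hangs straight, and the side crop shows it above the slot.

Run:
```python
from h import *
p=np.load("w3.npy",allow_pickle=True).item()
f=lambda u,v,z:(at("wrist",((u+.5)/2.3-.5+180,(v+.5)/2.3-.5+70),z,p)*1000).round(1)
print("slot far",f(223.5,236,.15),f(247,236,.15),"house edge",f(135,148,.15))
for z in(.2535,): print("shoulder far top",f(203,282,z),f(271,282,z),f(237,282,z))
c=-cv2.Rodrigues(p["rvec"])[0].T@p["tvec"].ravel();print("cam",c)
```

```text
slot far [640.5 137.5 150. ] [640.3 129.  150. ] house edge [673.5 168.  150. ]
shoulder far top [645.7 140.2 253.5] [645.2 125.  253.5] [645.4 132.6 253.5]
cam [0.68024073 0.13183277 0.41707116]
```

Emit:
carry_out(
  moves=[
    [0.7, 0.3, -12, 0, 0, 0, 0],
    [0.7, 0.3, -30, 0, 0, 0, 0],
    [0.7, 0.3, -36, 0, 0, 0, 0],
    [0.7, 0.3, -40, 0, 0, 0, 0],
    [0.7, 0.3, -44, 0, 0, 0, 0],
  ],
)

```text
time_s: 7.45
tcp_pos: [0.6134, 0.1355, 0.2156]
eef_rot: [173.8, 90.0, -7.8]
contact_force: [0.4, -0.6, -0.4]
gripper_width: 0.0098
```

Emit:
carry_out(
  moves=[
    [0, 0, -2, 0, 0, 0, 0],
    [0, 0, -4, 0, 0, 0, 0],
    [0, 0, -7, 0, 0, 0, 0],
    [0, 0, -10, 0, 0, 0, 0],
    [0, 0, -10, 0, 0, 0, 0],
  ],
)

```text
time_s: 7.95
tcp_pos: [0.6129, 0.1359, 0.2051]
eef_rot: [21.3, 90.0, -160.3]
contact_force: [0.7, 0.5, -0.6]
gripper_width: 0.0096
```

Run:
```python
from h import *
show()
```

```text
tcp [612.9 135.9 205.1] xax [-0.001 -0.    -1.   ] jaw yaw -91.59 F [ 0.7  0.5 -0.6] w 9.6 t 7.95 j [ 30.3  17.   -7.4  -0.  -65.7  58.1]
```

Emit:
carry_out(
  moves=[
    [0, 0, -8, 0, 0, 0, 0],
    [0, 0, -16, 0, 0, 0, 0],
    [0, 0, -24, 0, 0, 0, 0],
    [0, 0, -32, 0, 0, 0, 0],
    [0, 0, -38, 0, 0, 0, 0],
  ],
)

```text
time_s: 8.45
tcp_pos: [0.6129, 0.1358, 0.1664]
eef_rot: [25.5, 89.9, -156.1]
contact_force: [-0.2, 0.3, -1.2]
gripper_width: 0.0099
```

Emit:
carry_out(
  moves=[
    [0, 0, -2, 0, 0, 0, 0],
    [0, 0, -4, 0, 0, 0, 0],
    [0, 0, -6, 0, 0, 0, 0],
    [0, 0, -7.5, 0, 0, 0, 0],
    [0, 0, -7.5, 0, 0, 0, 0],
  ],
)

```text
time_s: 8.95
tcp_pos: [0.6134, 0.136, 0.1605]
eef_rot: [-164.5, 90.0, 13.9]
contact_force: [-1.0, -0.8, 2.2]
gripper_width: 0.0099
```

Run:
```python
from h import *
show()
```

```text
tcp [613.4 136.  160.5] xax [ 0.001  0.    -1.   ] jaw yaw -91.58 F [-1.  -0.8  2.2] w 9.9 t 8.95 j [ 30.3  18.9 -10.7   0.  -60.3  58.1]
```

Emit:
carry_out(
  moves=[
    [0, 0, -1, 0, 0, 0, 0],
    [0, 0, -2, 0, 0, 0, 0],
    [0, 0, -2, 0, 0, 0, 0],
  ],
)

```text
time_s: 9.25
tcp_pos: [0.6134, 0.136, 0.1605]
eef_rot: [-169.0, 89.9, 9.5]
contact_force: [-6.2, 0.1, 13.0]
gripper_width: 0.0099
```

Run:
```python
from h import *
show()
w=r.capture("wrist");s=r.capture("side")
show()
a=cv2.resize(w[70:330,180:380],None,fx=2.3,fy=2.3,interpolation=cv2.INTER_CUBIC)
b=cv2.resize(s[100:260,220:350],None,fx=2.4,fy=2.4,interpolation=cv2.INTER_CUBIC)
o=np.zeros((600,780,3),np.uint8);o[:a.shape[0],:a.shape[1]]=a;o[:b.shape[0],466:466+b.shape[1]]=b
cv2.imwrite("pics/c4.png",cv2.convertScaleAbs(o,alpha=1.3))
```

```text
tcp [613.4 136.  160.5] xax [ 0.002  0.    -1.   ] jaw yaw -91.55 F [-6.2  0.1 13. ] w 9.9 t 9.25 j [ 30.3  18.9 -10.8   0.  -60.2  58.1]
tcp [613.4 136.  160.5] xax [ 0.002  0.    -1.   ] jaw yaw -91.56 F [-5.7 -0.7 13.8] w 9.8 t 9.35 j [ 30.3  18.9 -10.8   0.  -60.2  58.1]
```

View pics/c4.png

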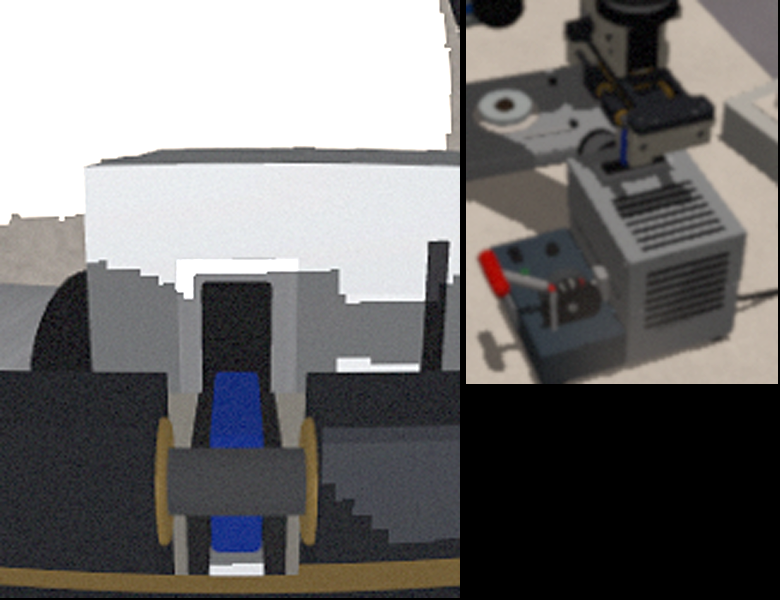

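The carrier is home: the shoulder sits flat on the white slot frame, and the push met a firm stop at z 160.5 with 13 N. I'll unload, open the fingers and retreat.

Emit:
carry_out(
  moves=[
    [0, 0, 1.5, 0, 0, 0, 0],
    [0, 0, 1.5, 0, 0, 0, 25],
    [0, 0, 1.5, 0, 0, 0, 45],
    [0, 0, 1.5, 0, 0, 0, 45],
    [0, 0, 1.5, 0, 0, 0, 45],
  ],
)

```text
time_s: 9.85
tcp_pos: [0.6131, 0.1359, 0.1593]
eef_rot: [30.7, 90.0, -150.9]
contact_force: [-0.8, 0.2, 0.0]
gripper_width: 0.0359
```

Emit:
carry_out(
  moves=[
    [0, 0, 5, 0, 0, 0, 45],
    [0, 0, 20, 0, 0, 0, 45],
    [0, 0, 45, 0, 0, 0, 45],
    [0, 0, 75, 0, 0, 0, 45],
    [0, 0, 100, 0, 0, 0, 45],
  ],
)

```text
time_s: 10.35
tcp_pos: [0.6134, 0.1359, 0.2615]
eef_rot: [-171.8, 89.9, 6.6]
contact_force: [-0.2, 0.6, -0.5]
gripper_width: 0.0395
```

Run:
```python
from h import *
show();p=r.camera_params("wrist")
w=r.capture("wrist");t=r.capture("top");s=r.capture("side")
show()
np.save("w5.npy",p,allow_pickle=True)
a=cv2.resize(w[70:330,180:380],None,fx=2.3,fy=2.3,interpolation=cv2.INTER_CUBIC)
b=cv2.resize(s[100:260,220:350],None,fx=2.4,fy=2.4,interpolation=cv2.INTER_CUBIC)
o=np.zeros((600,780,3),np.uint8);o[:a.shape[0],:a.shape[1]]=a;o[:b.shape[0],466:466+b.shape[1]]=b
cv2.imwrite("pics/c5.png",cv2.convertScaleAbs(o,alpha=1.3))
```

```text
tcp [613.4 135.9 261.5] xax [ 0.001  0.    -1.   ] jaw yaw -91.58 F [-0.2  0.6 -0.5] w 39.5 t 10.35 j [ 30.3  15.   -2.6   0.  -72.3  58.1]
tcp [614.1 136.3 262.1] xax [ 0.004  0.002 -1.   ] jaw yaw -91.59 F [-0.6  0.3 -0.9] w 39.4 t 10.5 j [ 30.3  15.   -2.6   0.  -72.2  58.1]
```

View pics/c5.png

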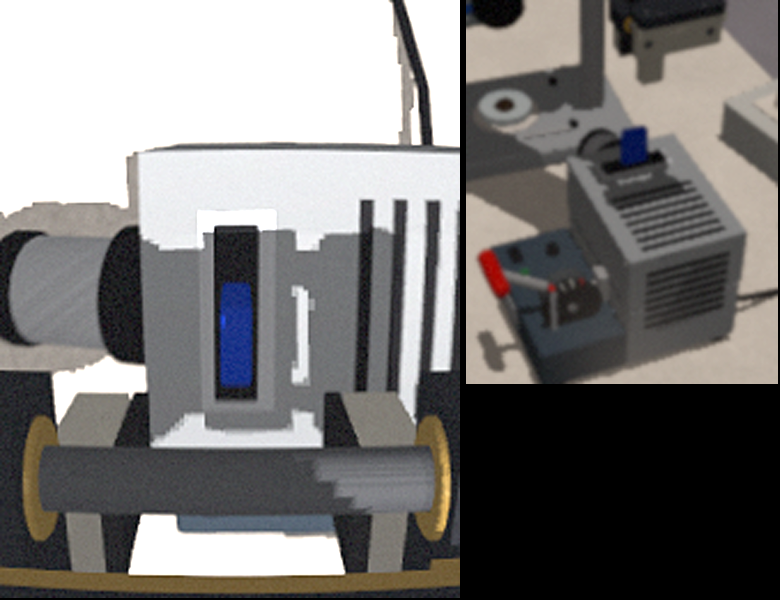

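The side crop shows the blue filter standing alone in the slot with its shoulder on the house top. In the wrist view the fingers are clear of it. Next is the lever.

Emit:
carry_out(
  moves=[
    [-30, -12, 0, 0, 0, 0, 0],
    [-74, -31, 0, 0, 0, 0, 0],
    [-118, -50, 0, 0, 0, 0, 0],
    [-158, -68, 0, 0, 0, 0, 0],
    [-177, -75.5, 0, 0, 0, 0, 0],
  ],
)

```text
time_s: 11.0
tcp_pos: [0.4329, 0.0587, 0.2591]
eef_rot: [-8.5, 89.9, 169.9]
contact_force: [1.1, 0.3, 0.2]
gripper_width: 0.0048
```

Emit:
carry_out(
  moves=[
    [0, 0, -25, 0, 0, 0, 0],
    [0, 0, -60, 0, 0, 0, 0],
    [0, 0, -90, 0, 0, 0, 0],
    [0, 0, -105, 0, 0, 0, 0],
    [0, 0, -105, 0, 0, 0, 0],
  ],
)

```text
time_s: 11.5
tcp_pos: [0.4343, 0.0594, 0.1521]
eef_rot: [29.0, 89.7, -152.6]
contact_force: [0.4, -0.7, -0.1]
gripper_width: 0.0003
```

Run:
```python
from h import *
show()
w=r.capture("wrist");s=r.capture("side");t=r.capture("top")
show()
a=cv2.resize(w[70:330,180:380],None,fx=2,fy=2,interpolation=cv2.INTER_CUBIC)
b=cv2.resize(s[130:270,190:330],None,fx=2.6,fy=2.6,interpolation=cv2.INTER_CUBIC)
o=np.zeros((530,780,3),np.uint8);o[:a.shape[0],:a.shape[1]]=a;o[:b.shape[0],406:406+b.shape[1]]=b
cv2.imwrite("pics/c6.png",cv2.convertScaleAbs(o,alpha=1.3))
```

```text
tcp [434.3  59.4 152.1] xax [-0.005 -0.002 -1.   ] jaw yaw -91.62 F [ 0.4 -0.7 -0.1] w 0.3 t 11.5 j [ 33.7   1.8 -33.7  -0.  -54.7  54.7]
tcp [436.7  60.6 155.3] xax [ 0.001  0.    -1.   ] jaw yaw -91.58 F [ 0.5 -0.4  0.2] w 0.2 t 11.65 j [ 33.7   1.7 -33.5   0.  -54.8  54.7]
```

View pics/c6.png

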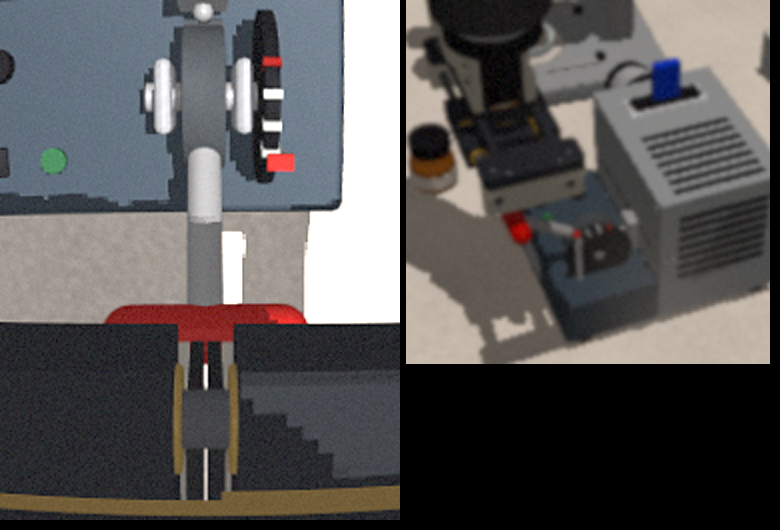

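The closed fingertips are right over the middle of the bar, which spans (105–305, 315) in the crop, and the lever is still at rest. I'll press down along its arc.

Emit:
carry_out(
  moves=[
    [0, 0, -10, 0, 0, 0, 0],
    [-1, 0, -18, 0, 0, 0, 0],
    [-4, 0, -25, 0, 0, 0, 0],
    [-7, 0, -31, 0, 0, 0, 0],
    [-10, 0, -37, 0, 0, 0, 0],
  ],
)

```text
time_s: 12.15
tcp_pos: [0.4251, 0.0603, 0.1173]
eef_rot: [3.7, 89.9, -177.9]
contact_force: [-5.1, 1.8, 7.1]
gripper_width: 0.0004
```

Emit:
carry_out(
  moves=[
    [-2, 0, -6, 0, 0, 0, 0],
    [-3.5, 0, -12, 0, 0, 0, 0],
    [-5, 0, -18, 0, 0, 0, 0],
    [-5.2, 0, -24, 0, 0, 0, 0],
    [-5.4, 0, -30, 0, 0, 0, 0],
  ],
)

```text
time_s: 12.65
tcp_pos: [0.4196, 0.06, 0.0872]
eef_rot: [20.9, 89.9, -160.7]
contact_force: [-5.9, 1.3, 7.9]
gripper_width: 0.0004
```

Emit:
carry_out(
  moves=[
    [0, 0, -6, 0, 0, 0, 0],
    [1, 0, -12, 0, 0, 0, 0],
    [2, 0, -18, 0, 0, 0, 0],
    [4, 0, -24, 0, 0, 0, 0],
    [5, 0, -29, 0, 0, 0, 0],
  ],
)

```text
time_s: 13.15
tcp_pos: [0.4245, 0.0597, 0.0585]
eef_rot: [34.6, 89.8, -147.0]
contact_force: [-24.8, 1.1, 62.9]
gripper_width: 0.001
```

Run:
```python
from h import *
show()
```

```text
tcp [424.5  59.7  58.5] xax [-0.002 -0.001 -1.   ] jaw yaw -91.59 F [-24.8   1.1  62.9] w 1.0 t 13.15 j [ 34.6   8.5 -41.9  -0.  -39.8  53.8]
```

Emit:
carry_out(
  moves=[
    [0, 0, 0.8, 0, 0, 0, 0],
    [0, 0, 1.2, 0, 0, 0, 0],
    [0, 0, 1.2, 0, 0, 0, 0],
  ],
)

```text
time_s: 13.45
tcp_pos: [0.4242, 0.0597, 0.0597]
eef_rot: [25.5, 89.9, -156.1]
contact_force: [-8.4, 0.9, 13.2]
gripper_width: 0.0005
```

Run:
```python
from h import *
show()
w=r.capture("wrist");s=r.capture("side");show()
a=cv2.resize(w[70:330,180:380],None,fx=2,fy=2,interpolation=cv2.INTER_CUBIC)
b=cv2.resize(s[130:270,190:330],None,fx=2.6,fy=2.6,interpolation=cv2.INTER_CUBIC)
o=np.zeros((530,780,3),np.uint8);o[:a.shape[0],:a.shape[1]]=a;o[:b.shape[0],406:406+b.shape[1]]=b
cv2.imwrite("pics/c7.png",cv2.convertScaleAbs(o,alpha=1.3))
```

```text
tcp [424.2  59.7  59.7] xax [-0.002 -0.001 -1.   ] jaw yaw -91.61 F [-8.4  0.9 13.2] w 0.5 t 13.45 j [ 34.6   8.4 -41.8  -0.  -40.   53.8]
tcp [424.2  59.7  59.7] xax [-0.002 -0.001 -1.   ] jaw yaw -91.61 F [-8.9 -0.1 13.3] w 0.7 t 13.55 j [ 34.6   8.4 -41.8  -0.  -40.   53.8]
```

View pics/c7.png

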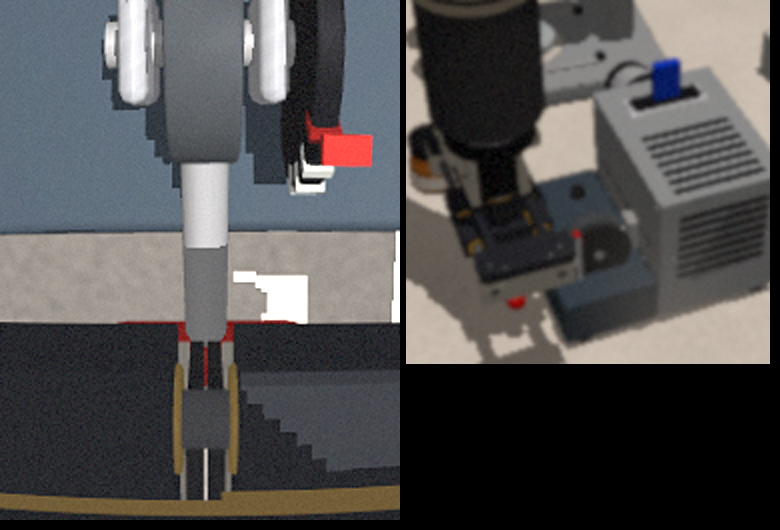

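Emit:
carry_out(
  moves=[
    [0, 0, -0.4, 0, 0, 0, 0],
    [0, 0, -0.4, 0, 0, 0, 0],
    [0, 0, -0.4, 0, 0, 0, 0],
    [0, 0, -0.4, 0, 0, 0, 0],
    [0, 0, -0.4, 0, 0, 0, 0],
  ],
)

```text
time_s: 14.05
tcp_pos: [0.4243, 0.0597, 0.0596]
eef_rot: [28.2, 89.9, -153.4]
contact_force: [-9.1, 0.1, 17.9]
gripper_width: 0.0002
```

Run:
```python
from h import *
show()
s=r.get_state()
if s["contact_force"][2]>12 and s["tcp_pos"][2]<.061: r.close_job();print("closed");show()
```

```text
tcp [424.3  59.7  59.6] xax [-0.002 -0.001 -1.   ] jaw yaw -91.6 F [-9.1  0.1 17.9] w 0.2 t 14.05 j [ 34.6   8.4 -41.9  -0.  -39.9  53.8]
the job is handed in; nothing more can be done
closed
the job is handed in; nothing more can be done
```

I moved the blue filter from the rack into the lamp slot and let go of it. I then pressed the red lever to the third step and handed the job in at about 14 s, still holding the lever down.

- **Filter:** the carrier went in without jamming and met a firm stop at 13 N, at the height expected for fully home. After I opened the fingers, the pictures showed the shoulder flat on the house top. The lever was still at rest then.
- **Lever:** I pressed it along its arc to the end stop. The fingertips were at 59.6 mm, against 60 mm expected for the top of the bar at the third step. The last reading was about 18 N downward, where holding needs about 7 N. The push briefly reached about 68 N at the stop, below the 120 N wrist limit, and I then eased it off.
- **Not checked:** I did not view the rack, dish or other bench items again after the moves. The arm's path kept clear of them, and no unexpected forces showed up.

No checks failed; the only disagreement was about 1 mm between the camera measurements of the slot position.

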